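# Set out the flip-down table for cooking

### The job

Set the table out for cooking: lay the lighter flat in the middle of the gap between the spirit stove and the blue cutting board, stand the pot centred on the stove, stand the small salt tin (not the larger tea tin) close behind the middle of the board's far edge, and lay the spoon (not the fork) beside the board's end that faces away from the stove, with a gap of two to three centimetres, parallel to that end, bowl pointing away from the robot and level with the board front to back. The four rest on the table or the stove and touch neither one another nor the board; leave everything else where it is. Behind and far are as seen from the robot; the pot's handle may point any way.

Things in the scene. Friction and masses are not known exactly. Their poses are not given: they have to be found in the camera images.
- pot: Open titanium pot, 96 mm diameter, 80 mm high, 0.15 kg. Origin: centre of its underside; z up. Folding handle, swung out and rigid, along the pot's -x, ends 127 mm from the axis. Grip: black rubber sleeve on it, 68 to 116 mm from the axis, 16 mm wide (pot's y), 34 to 62 mm above the underside; pinch it from above across its width.
- salt_tin: Small round aluminium screw-lid tin, 50 mm diameter, 38 mm high, about 0.09 kg. Origin: centre of its underside; z up.
- lighter: Black plastic lighter with a steel head, lying flat: 82 mm long (x, head towards +x), 25 mm wide (y), 12 mm thick. Origin: centre of its underside; z up.
- spoon: Stainless spoon, 158 mm long, round bowl 42 mm across, 11 mm deep, 0.045 kg. Origin: under the bowl's centre, at table level; bowl tip at x = +21 mm, handle along -x to -137 mm. The handle arches: 12 mm wide, 4 mm thick, its middle about 11 mm above the table at x = -50 to -60 mm (pinch it here, near its balance), down to the table at its end.
- stove: Spirit stove, fixed to the table: a brass burner cup inside a stand of three upright steel blades, 120 mm across over the blades and 70 mm high. The pot stands on the level top edges of the blades, 70 mm above the table. Origin: centre of its underside.
- board: Blue plastic cutting board, fixed on the table (does not slip): 130 mm deep (x, away from the robot), 190 mm wide (y, to the robot's left), 8 mm thick. Origin: centre of its underside. The stove stands off one of its two ends (+y or -y); the other end is the one facing away from the stove.
- tea_tin: Bystander: larger round aluminium tin, 64 mm diameter, 72 mm high. Origin: centre of its underside. Not to be moved.
- fork: Bystander: stainless fork of the spoon's length, four tines, lying on the board along its far part. Origin: under the head; handle along -x. Not to be moved.
- knife: Bystander: folded pocket knife with a brown wooden handle, 90 x 17 x 14 mm, lying on the board's near part. Origin: centre of its underside. Not to be moved.

How it is judged:
At the end, for the whole second after the job is handed in: All four released, at rest, touching neither board nor one another: lighter flat mid-gap (±40 mm along it); pot on stove ±12 mm; salt tin 1-50 mm behind board, ±15 mm sideways; spoon off far-from-stove end by 20-70 mm, bowl centre 15-95 mm past mid-board, parallel ±0.2 rad; rest unmoved (25 mm) (((y of stove in the frame of board above 0 m and y of lighter in the frame of board between 0.108 and 0.2 m and y of spoon in the frame of board between -0.165 and -0.115 m) or (y of stove in the frame of board below 0 m and y of lighter in the frame of board between -0.2 and -0.108 m and y of spoon in the frame of board between 0.115 and 0.165 m)) and x of lighter in the frame of board between -0.04 and 0.04 m and horizontal distance between lighter and stove above 0.078 m and height (world z) of each of lighter, salt_tin below 0.004 m and angle between lighter's own z axis and vertical below 0.15 rad and horizontal distance between pot and stove below 0.012 m and height (world z) of pot between 0.064 and 0.076 m and angle between pot's own z axis and vertical below 0.08 rad and x of salt_tin in the frame of board between 0.091 and 0.14 m and y of salt_tin in the frame of board between -0.015 and 0.015 m and angle between salt_tin's own z axis and vertical below 0.1 rad and x of spoon in the frame of board between 0.015 and 0.095 m and angle between the x axis of spoon and the x axis of board, either way round below 0.2 rad and height (world z) of spoon below 0.005 m and angle between spoon's own z axis and vertical below 0.2 rad and contact force between each of lighter, pot, spoon, salt_tin and board below 0.02 N and contact force between lighter and stove below 0.02 N and contact force between lighter and pot below 0.02 N and contact force between each of lighter, pot and spoon below 0.02 N and contact force between each of lighter, pot, spoon and salt_tin below 0.02 N and linear speed of each of pot, salt_tin, lighter, spoon below 0.02 m/s and distance of each of tea_tin, fork, knife from where it was at the start of the episode below 0.025 m).
It fails at once if the large tin is pushed away (distance of tea_tin from where it was at the start of the episode above 0.03 m).
It fails at once if the fork is pushed away (distance of fork from where it was at the start of the episode above 0.03 m).
It fails at once if the folded knife is pushed away (distance of knife from where it was at the start of the episode above 0.03 m).
It also fails if it takes over 144 s, if anything falls off the work surface, if the arm or the gripper's body presses on something with over 40 N, if the wrist force passes 120 N, or if a joint passes its speed limit or range.

### The arm

A 6-joint arm with a two-finger parallel gripper is mounted at the origin on the work surface. World frame = base frame: x ahead of the robot, y to its left, z up, the work surface at z = 0. Lengths are in m, angles in rad, forces in N, time in s.
With the tool pointing down it reaches from about 0.375 to 0.9 m from the base axis. Payload 3.1 kg.
Tool frame: the origin (TCP) lies between the finger pads; the fingertips stand 19 mm ahead of it and the grasp point (between the pads) is the TCP; z points along the fingers, y is the line along which they close (so a half turn about z gives the same grasp; the last joint's range is limited). The gripper opens to 85 mm and grips with 20 to 120 N. Pads are 22 mm wide; open, the fingers measure 114 mm over their backs; the gripper's body (76 mm by 85 mm) begins 54 mm behind the grasp point. The pads swing forward as they close: fully open they stand 13 mm farther back than shut.
Start: joints at [1.171, 0.527, 1.433, -0, 1.181, -0.178], TCP at [0.137, 0.61, 0.25] pointing down, gripper open.
Joint ranges: [-3.08, 3.08], [-0.75, 2.2], [0.22, 2.44], [-1.43, 4.57], [0, 2.65], [-2.85, 2.85]. Speed limits (rad/s): [2.79, 2.79, 3.14, 3.14, 3.14, 3.14].

### API

Orientations are given as a rotation vector (axis times angle).
In Python, from bench import r gives the robot as it stands.
- The arm moves only by the shell command python3 -m pendant 'ROWS' [OPENING]. ROWS is JSON, a list of rows, each an object of numbers: "dx", "dy", "dz": the shift along the tool's x, y, z in units of 20 mm (1.0 is 20 mm); "rx", "ry", "rz": the turn, a rotation vector about the tool's x, y, z in units of 4 degrees (1.0 is 4 degrees). In form: [{"dx": .., "dy": .., "dz": .., "rx": .., "ry": .., "rz": ..}, ...]. A call has 1 to 10 rows; each row shifts and turns the commanded pose from where the row before left it, along the tool's axes as they then stand; what a row does not reach is not made up. A row lasts 1/12 s, in which the tool goes at most 41.7 mm and 7.16 degrees, less where a joint would pass 70% of its speed; a pose out of reach is approached as far as the arm can. A call with a number of a shift or a turn outside -1 to 1 is refused whole. A call with a gripper value outside its range is refused whole. OPENING is the closure, from 0 (fully open) to 1 (shut), set as the call begins (- or left out, the last holds). The fingers move at their own pace and stop on an object; the grip force is fixed at half the most. Time passes only in rows, so rows that do not move let the fingers close. It gives the time, the measured TCP pose, the force, the opening and the grip force at its end, in the units of the state.
- r.observe(): the state, without advancing time (a new reading comes with each control period).
- r.capture(name): name is "side" or "top" or "wrist"; returns the picture (420x560x3 uint8, red, green, blue); there is no depth.
- r.camera_info(name): a dict with "intrinsics" (3x3 intrinsics, pixels), "world_to_cam" (4x4, takes a point from world to camera coordinates). Camera axes: x right, y down, z forward; pixel columns grow to the right and rows downward; lengths in m; the calibration is good to about 2 mm. A picture is of the moment at which its call begins: read the wrist's pose just before it. camera_info takes no time and is no camera call; for the wrist camera it gives the pose at the moment of the call.
- r.close_job(): hands the job in; it is judged then, once.
The state is a dict: "clock": time; "q": joint angles; "qvel": joint speeds; "effort": joint torques, N m; "tool_pos": TCP position; "eef_rot": TCP orientation; "force": force on the tool from outside, world axes, zero at the start; "ft_torque": the same for the moment, N m; "width": finger opening in m; "grasp_force": force on a finger pad.
Only numpy, scipy, OpenCV 4.12 (cv2) and the standard library are available. Lean on these libraries where they do the work, as an engineer would, in place of code of your own. Each camera call takes 0.05 s, during which the arm holds its last target. There are 200 camera calls.

## Working session

There is one attempt and no reset: what is moved stays moved. The work goes in short steps, Python scripts to look and compute and a shell command to move; the robot and the scene stay as the last step left them, time stands still between calls to the robot, and variables do not carry over. Pictures are saved under pics/ and viewed, at most 14 in all, crops included, and the job is handed in when it is done.

```bash
mkdir -p pics; ls; python3 - <<'E'
from bench import r
import cv2,numpy as np
for n in("top","side"):
    cv2.imwrite(f"pics/{n}0.png",r.capture(n)[:,:,::-1]); c=r.camera_info(n); print(n,np.round(c["intrinsics"],1).tolist(),np.round(c["world_to_cam"],3).tolist())
s=r.observe(); print(s["clock"],s["tool_pos"],s["eef_rot"],s["width"])
E
```

```text
pics
top [[462.7, 0.0, 281.5], [0.0, 462.7, 206.0], [0.0, 0.0, 1.0]] [[0.003, -1.0, -0.01, 0.016], [-0.994, -0.002, -0.113, 0.58], [0.113, 0.01, -0.994, 1.143], [0.0, 0.0, 0.0, 1.0]]
side [[449.1, 0.0, 280.4], [0.0, 449.1, 204.4], [0.0, 0.0, 1.0]] [[0.949, -0.315, 0.014, -0.516], [-0.187, -0.595, -0.782, 0.154], [0.254, 0.739, -0.624, 0.78], [0.0, 0.0, 0.0, 1.0]]
0.1 [0.13721459 0.60915112 0.2494253 ] [-3.47631631e-01 -3.12170822e+00  2.87386477e-03] 0.08562584570630091
```

View pics/top0.png

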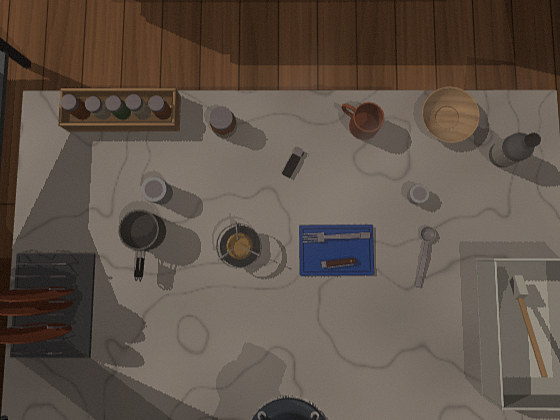

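View pics/side0.png

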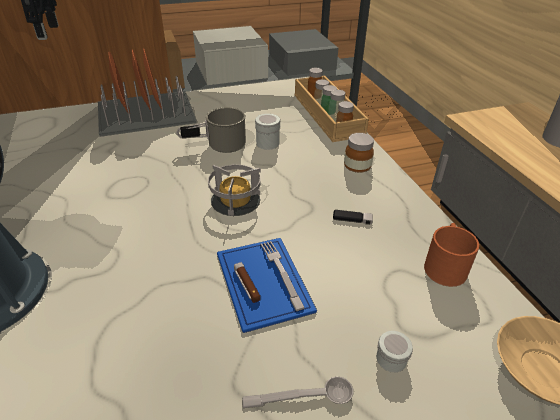

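Top view: pot around (142,230) with its handle towards the robot (139,265), stove (240,245), board (337,250), spoon bowl (429,235) with its handle towards the robot, salt tin (418,194), lighter (293,163), tea tin (154,190). The side view shows the same layout. Next I'll zoom in for accurate pixels.

```bash
cat > h.py <<'E'
import numpy as np,cv2
from bench import r
def ray(cam,px,c=None):
    c=c or r.camera_info(cam); T=np.array(c["world_to_cam"]);K=np.array(c["intrinsics"])
    R=T[:3,:3]; o=-R.T@T[:3,3]; d=R.T@np.linalg.solve(K,[px[0],px[1],1.]); return o,d/np.linalg.norm(d)
def plane(cam,px,z,c=None):
    o,d=ray(cam,px,c); return o+d*(z-o[2])/d[2]
def tri(obs):  # obs: list of (o,d); returns point, residual
    A=sum(np.eye(3)-np.outer(d,d) for o,d in obs); b=sum((np.eye(3)-np.outer(d,d))@o for o,d in obs)
    p=np.linalg.solve(A,b); return p,max(np.linalg.norm(np.cross(p-o,d)) for o,d in obs)
def proj(cam,p,c=None):
    c=c or r.camera_info(cam); T=np.array(c["world_to_cam"]);q=np.array(c["intrinsics"])@(T[:3,:3]@np.array(p)+T[:3,3]); return q[:2]/q[2]
E
python3 - <<'E'
from h import *
t=cv2.imread("pics/top0.png"); s=cv2.imread("pics/side0.png")
a=lambda im,x,y,w,h,k:cv2.convertScaleAbs(cv2.resize(im[y:y+h,x:x+w],None,fx=k,fy=k,interpolation=cv2.INTER_CUBIC),alpha=1.4,beta=20)
L=a(t,115,140,200,150,4);cv2.imwrite("pics/cL.png",L);cv2.imwrite("pics/cR.png",a(t,290,170,160,130,4.5));cv2.imwrite("pics/cS.png",a(s,175,95,250,187,3.2));cv2.imwrite("pics/cS2.png",a(s,210,225,220,195,3))
for n,im in(("top",t),("side",s)):
    hsv=cv2.cvtColor(im,cv2.COLOR_BGR2HSV); m=cv2.inRange(hsv,(100,120,50),(125,255,255))
    c=max(cv2.findContours(m,0,2)[0],key=cv2.contourArea); b=cv2.approxPolyDP(cv2.convexHull(c),8,True)[:,0]
    print(n,b.tolist(),[np.round(plane(n,p,.008),3)[:2].tolist() for p in b])
E
```

```text
top [[371, 225], [372, 274], [300, 274], [299, 226]] [[0.534, -0.213], [0.409, -0.213], [0.408, -0.03], [0.531, -0.027]]
side [[279, 238], [316, 310], [243, 332], [217, 252]] [[0.531, -0.03], [0.535, -0.217], [0.408, -0.222], [0.406, -0.032]]
```

View pics/cL.png

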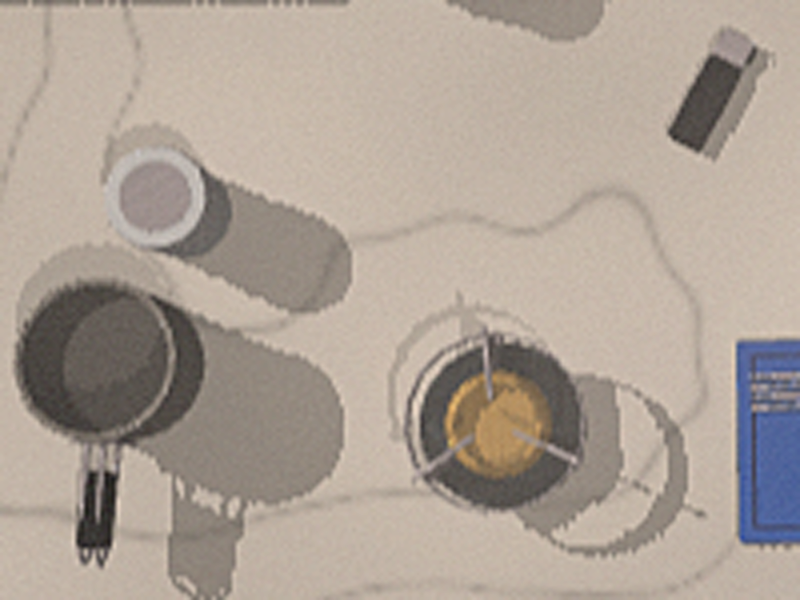

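View pics/cR.png

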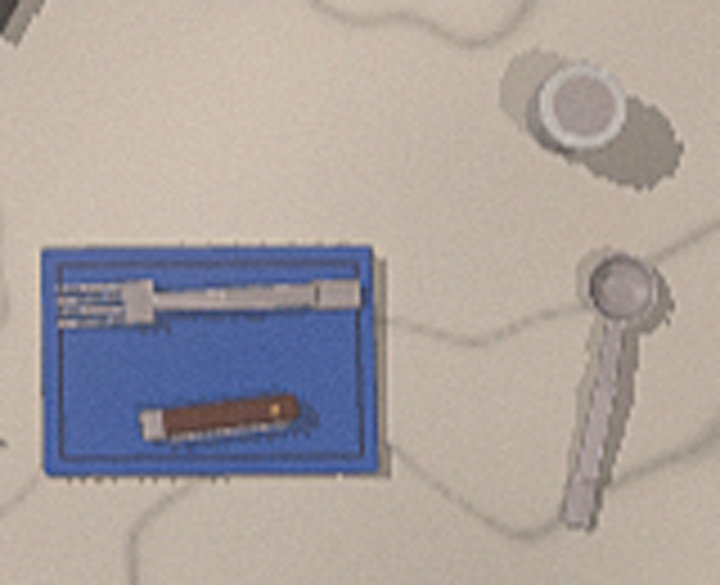

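View pics/cS.png

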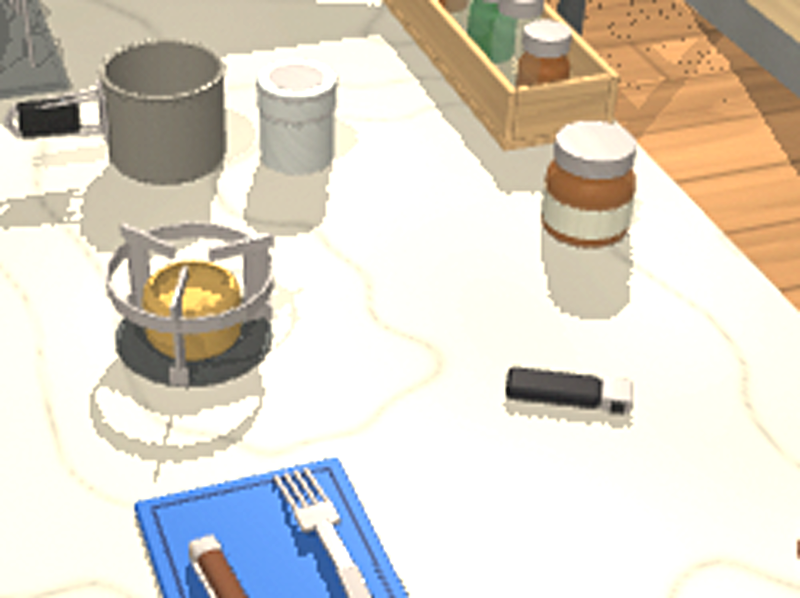

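View pics/cS2.png

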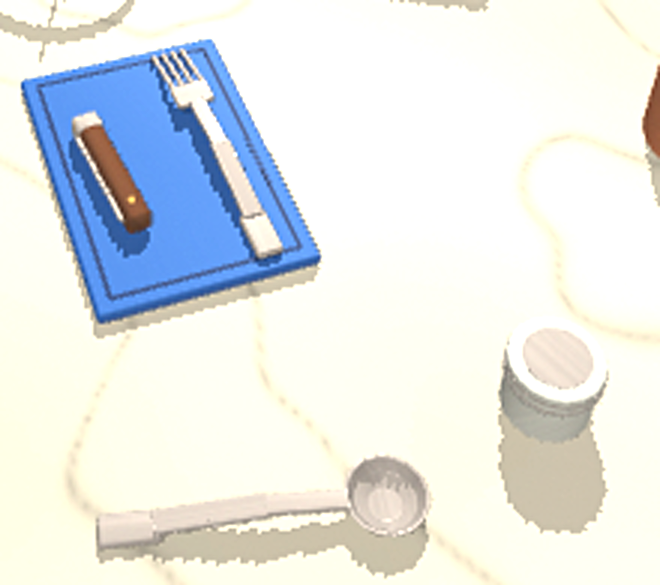

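The crops show clear outlines. In top-left crop pixels: pot rim centre (94,361), sleeve (98,508), stove ring (494,421), lighter centre (712,89). In the top-right crop: tin lid (583,106), spoon bowl (624,287), handle end (578,522). The same features can be read in the side crops, so I'll triangulate them.

```bash
python3 - <<'E'
from h import *
f=lambda P,k,x,y:((P[0]+.5)/k-.5+x,(P[1]+.5)/k-.5+y)
L=lambda *P:ray("top",f(P,4,115,140)); R=lambda *P:ray("top",f(P,4.5,290,170)); S=lambda *P:ray("side",f(P,3.2,175,95)); S2=lambda *P:ray("side",f(P,3,210,225))
for n,a,b in [("potrim",L(94,361),S(163,72)),("sleeve",L(98,508),S(48,119)),("stovering",L(494,421),S(190,277)),("stovebase",L(503,424),S(194,345)),
 ("lighter",L(712,89),S(568,388)),("lhead",L(741,34),S(632,394)),("ltail",L(684,142),S(507,387)),("salt",R(583,106),S2(556,362)),("bowl",R(624,287),S2(388,496)),("spend",R(578,522),S2(98,529)),("sphandle-55",R(606,381),S2(265,505)),("tea",L(156,196),S(298,84))]:
    p,e=tri([a,b]); print(n,np.round(p,3),round(e,4))
for n,a,z in [("potrim",L(94,361),.08),("sleeve",L(98,508),.062),("ring",L(494,421),.065),("lighter",L(712,89),.012),("lhead",L(741,34),.012),("ltail",L(684,142),.012),("salt",R(583,106),.038),("bowl",R(624,287),.005),("spend",R(578,522),.003)]:
    o,d=a;print(n,np.round(o+d*(z-o[2])/d[2],3))
E
```

```text
potrim [0.517 0.367 0.076] 0.0017
sleeve [0.426 0.371 0.047] 0.0003
stovering [0.48  0.125 0.05 ] 0.0001
stovebase [ 0.48   0.125 -0.008] 0.0001
lighter [ 0.7   -0.011  0.007] 0.0002
lhead [ 0.736 -0.03   0.008] 0.0003
ltail [0.665 0.008 0.002] 0.0002
salt [ 0.613 -0.332  0.034] 0.0002
bowl [ 0.513 -0.359  0.01 ] 0.0002
spend [ 0.379 -0.33   0.005] 0.0007
sphandle-55 [ 0.457 -0.346  0.011] 0.0019
tea [0.62  0.336 0.065] 0.0009
potrim [0.515 0.366 0.08 ]
sleeve [0.426 0.366 0.062]
ring [0.48  0.123 0.065]
lighter [ 0.698 -0.011  0.012]
lhead [ 0.735 -0.03   0.012]
ltail [0.663 0.007 0.012]
salt [ 0.613 -0.331  0.038]
bowl [ 0.513 -0.36   0.005]
spend [ 0.38  -0.331  0.003]
```

```bash
cat > go.py <<'E'
# python3 go.py x y z yaw_deg : remaining shift in tool axes/units
import sys; from h import *; from scipy.spatial.transform import Rotation as Ro
x,y,z,w=map(float,sys.argv[1:5]); s=r.observe(); R=Ro.from_rotvec(s["eef_rot"]).as_matrix()
w=np.deg2rad(w); T=np.array([[-np.sin(w),np.cos(w),0],[np.cos(w),np.sin(w),0],[0,0,-1]]).T
d=(np.array([x,y,z])-s["tool_pos"])/.02
print("t",round(s["clock"],2),"pos",np.round(s["tool_pos"],4),"yaw",round(np.degrees(np.arctan2(R[1,1],R[0,1])),1),"w",round(s["width"],4),"gf",round(s["grasp_force"],1),"F",np.round(s["force"],1))
print("turn",np.round(np.degrees(Ro.from_matrix(R.T@T).as_rotvec())/4,2),"shift now",np.round(R.T@d,2),"shift after turn",np.round(T.T@d,2))
E
python3 -m pendant '[{"rz":0.95},{"rz":0.95},{"rz":0.95},{"rz":0.95}]'
python3 go.py 0.699 -0.011 0.2 62
python3 -m pendant '[{"dx":-0.98,"dy":-0.35},{"dx":-0.98,"dy":-0.35},{"dx":-0.98,"dy":-0.35},{"dx":-0.98,"dy":-0.35},{"dx":-0.98,"dy":-0.35},{"dx":-0.98,"dy":-0.35},{"dx":-0.98,"dy":-0.35},{"dx":-0.98,"dy":-0.35},{"dx":-0.98,"dy":-0.35},{"dx":-0.98,"dy":-0.35}]'
python3 go.py 0.699 -0.011 0.2 62
```

```text
t 0.1 pos [0.1372 0.6092 0.2494] yaw 77.3 w 0.0856 gf 0.0 F [ 0.4  0.1 -0.6]
turn [-0.03 -0.    3.82] shift now [-34.22 -24.06   2.5 ] shift after turn [-39.36 -14.19   2.47]
t 0.1 pos [0.1372 0.6092 0.2494] yaw 77.3 w 0.0856 gf 0.0 F [ 0.4  0.1 -0.6]
turn [-0.03 -0.    3.82] shift now [-34.22 -24.06   2.5 ] shift after turn [-39.36 -14.19   2.47]schema error: expected keys dx, dy, dz, rx, ry, rz
schema error: expected keys dx, dy, dz, rx, ry, rz
```

```bash

python3 -m pendant '[{"dx":0,"dy":0,"dz":0,"rx":0,"ry":0,"rz":0.95},{"dx":0,"dy":0,"dz":0,"rx":0,"ry":0,"rz":0.95},{"dx":0,"dy":0,"dz":0,"rx":0,"ry":0,"rz":0.95},{"dx":0,"dy":0,"dz":0,"rx":0,"ry":0,"rz":0.95}]'
python3 -m pendant '[{"dx":-0.98,"dy":-0.35,"dz":0,"rx":0,"ry":0,"rz":0},{"dx":-0.98,"dy":-0.35,"dz":0,"rx":0,"ry":0,"rz":0},{"dx":-0.98,"dy":-0.35,"dz":0,"rx":0,"ry":0,"rz":0},{"dx":-0.98,"dy":-0.35,"dz":0,"rx":0,"ry":0,"rz":0},{"dx":-0.98,"dy":-0.35,"dz":0,"rx":0,"ry":0,"rz":0},{"dx":-0.98,"dy":-0.35,"dz":0,"rx":0,"ry":0,"rz":0},{"dx":-0.98,"dy":-0.35,"dz":0,"rx":0,"ry":0,"rz":0},{"dx":-0.98,"dy":-0.35,"dz":0,"rx":0,"ry":0,"rz":0},{"dx":-0.98,"dy":-0.35,"dz":0,"rx":0,"ry":0,"rz":0},{"dx":-0.98,"dy":-0.35,"dz":0,"rx":0,"ry":0,"rz":0}]'
python3 go.py 0.699 -0.011 0.2 62
```

```text
clock: 0.43
tool_pos: [0.1373, 0.6093, 0.2497]
eef_rot: [-0.763, -3.047, 0.002]
force: [0.2, 0.6, 0.4]
width: 0.0853
grasp_force: 0.0
clock: 1.27
tool_pos: [0.2782, 0.455, 0.2499]
eef_rot: [-0.757, -3.048, 0.001]
force: [0.4, -0.7, 0.0]
width: 0.0857
grasp_force: 0.0
t 1.27 pos [0.2782 0.455  0.2499] yaw 62.1 w 0.0857 gf 0.0 F [ 0.4 -0.7  0. ]
turn [-0.01 -0.    0.02] shift now [-29.5  -10.74   2.5 ] shift after turn [-29.51 -10.7    2.5 ]
```

```bash

python3 -m pendant '[{"dx":-0.98,"dy":-0.36,"dz":0.1,"rx":0,"ry":0,"rz":0},{"dx":-0.98,"dy":-0.36,"dz":0.1,"rx":0,"ry":0,"rz":0},{"dx":-0.98,"dy":-0.36,"dz":0.1,"rx":0,"ry":0,"rz":0},{"dx":-0.98,"dy":-0.36,"dz":0.1,"rx":0,"ry":0,"rz":0},{"dx":-0.98,"dy":-0.36,"dz":0.1,"rx":0,"ry":0,"rz":0},{"dx":-0.98,"dy":-0.36,"dz":0.1,"rx":0,"ry":0,"rz":0},{"dx":-0.98,"dy":-0.36,"dz":0.1,"rx":0,"ry":0,"rz":0},{"dx":-0.98,"dy":-0.36,"dz":0.1,"rx":0,"ry":0,"rz":0},{"dx":-0.98,"dy":-0.36,"dz":0.1,"rx":0,"ry":0,"rz":0},{"dx":-0.98,"dy":-0.36,"dz":0.1,"rx":0,"ry":0,"rz":0}]' >/dev/null
python3 -m pendant '[{"dx":-0.98,"dy":-0.36,"dz":0.1,"rx":0,"ry":0,"rz":0},{"dx":-0.98,"dy":-0.36,"dz":0.1,"rx":0,"ry":0,"rz":0},{"dx":-0.98,"dy":-0.36,"dz":0.1,"rx":0,"ry":0,"rz":0},{"dx":-0.98,"dy":-0.36,"dz":0.1,"rx":0,"ry":0,"rz":0},{"dx":-0.98,"dy":-0.36,"dz":0.1,"rx":0,"ry":0,"rz":0},{"dx":-0.98,"dy":-0.36,"dz":0.1,"rx":0,"ry":0,"rz":0},{"dx":-0.98,"dy":-0.36,"dz":0.1,"rx":0,"ry":0,"rz":0},{"dx":-0.98,"dy":-0.36,"dz":0.1,"rx":0,"ry":0,"rz":0},{"dx":-0.98,"dy":-0.36,"dz":0.1,"rx":0,"ry":0,"rz":0},{"dx":-0.98,"dy":-0.36,"dz":0.1,"rx":0,"ry":0,"rz":0}]' >/dev/null
python3 -m pendant '[{"dx":-0.98,"dy":-0.36,"dz":0.1,"rx":0,"ry":0,"rz":0},{"dx":-0.98,"dy":-0.36,"dz":0.1,"rx":0,"ry":0,"rz":0},{"dx":-0.98,"dy":-0.36,"dz":0.1,"rx":0,"ry":0,"rz":0},{"dx":-0.98,"dy":-0.36,"dz":0.1,"rx":0,"ry":0,"rz":0},{"dx":-0.98,"dy":-0.36,"dz":0.1,"rx":0,"ry":0,"rz":0},{"dx":-0.98,"dy":-0.36,"dz":0.1,"rx":0,"ry":0,"rz":0},{"dx":-0.98,"dy":-0.36,"dz":0.1,"rx":0,"ry":0,"rz":0},{"dx":-0.98,"dy":-0.36,"dz":0.1,"rx":0,"ry":0,"rz":0},{"dx":-0.98,"dy":-0.36,"dz":0.1,"rx":0,"ry":0,"rz":0},{"dx":-0.98,"dy":-0.36,"dz":0.1,"rx":0,"ry":0,"rz":0}]' >/dev/null
python3 - <<'E'
from h import *
c=r.camera_info("wrist");cv2.imwrite("pics/w1.png",r.capture("wrist")[:,:,::-1])
print(np.round(c["intrinsics"],1).tolist())
for p in [(.699,-.011,.012),(.735,-.03,.012),(.664,.008,.012)]: print(np.round(proj("wrist",p,c)))
E
python3 go.py 0.699 -0.011 0.019 62
```

```text
[[360.8, 0.0, 279.3], [0.0, 360.8, 213.9], [0.0, 0.0, 1.0]]
[280. 198.]
[280. 243.]
[280. 151.]
t 3.82 pos [ 0.6997 -0.0146  0.1893] yaw 61.9 w 0.0854 gf 0.0 F [ 3.1 -1.7 -0.3]
turn [-0.01  0.06 -0.01] shift now [0.15 0.15 8.51] shift after turn [0.12 0.14 8.51]
```

View pics/w1.png

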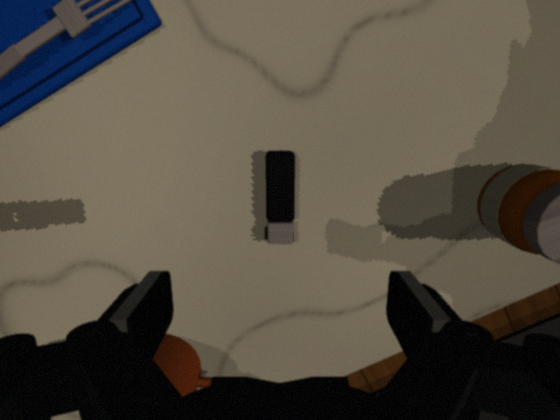

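The wrist picture shows the lighter at cols 266–295, rows 150–244, exactly where predicted and aligned with the fingers. I'll descend and grip.

```bash

python3 -m pendant '[{"dx":0.15,"dy":0.15,"dz":1,"rx":0,"ry":0,"rz":0},{"dx":0,"dy":0,"dz":1,"rx":0,"ry":0,"rz":0},{"dx":0,"dy":0,"dz":1,"rx":0,"ry":0,"rz":0},{"dx":0,"dy":0,"dz":1,"rx":0,"ry":0,"rz":0},{"dx":0,"dy":0,"dz":1,"rx":0,"ry":0,"rz":0},{"dx":0,"dy":0,"dz":1,"rx":0,"ry":0,"rz":0},{"dx":0,"dy":0,"dz":1,"rx":0,"ry":0,"rz":0},{"dx":0,"dy":0,"dz":0.75,"rx":0,"ry":0,"rz":0},{"dx":0,"dy":0,"dz":0.5,"rx":0,"ry":0,"rz":0},{"dx":0,"dy":0,"dz":0.3,"rx":0,"ry":0,"rz":0}]' 0.3 >/dev/null; python3 go.py 0.699 -0.011 0.019 62
python3 -m pendant '[{"dx":0,"dy":0,"dz":0,"rx":0,"ry":0,"rz":0},{"dx":0,"dy":0,"dz":0,"rx":0,"ry":0,"rz":0},{"dx":0,"dy":0,"dz":0,"rx":0,"ry":0,"rz":0},{"dx":0,"dy":0,"dz":0,"rx":0,"ry":0,"rz":0},{"dx":0,"dy":0,"dz":0,"rx":0,"ry":0,"rz":0},{"dx":0,"dy":0,"dz":0,"rx":0,"ry":0,"rz":0},{"dx":0,"dy":0,"dz":0,"rx":0,"ry":0,"rz":0},{"dx":0,"dy":0,"dz":0,"rx":0,"ry":0,"rz":0}]' 1 
python3 go.py 0.699 -0.011 0.019 62
```

```text
t 4.65 pos [ 0.6942 -0.0058  0.0175] yaw 62.1 w 0.0598 gf 0.0 F [ 0.4 -0.5 -0.3]
turn [-0.01 -0.03  0.02] shift now [-0.33 -0.12 -0.08] shift after turn [-0.33 -0.12 -0.08]
clock: 5.32
tool_pos: [0.6962, -0.0061, 0.0207]
eef_rot: [0.757, 3.046, 0.0]
force: [0.5, -0.2, 6.1]
width: 0.0231
grasp_force: 61.3
t 5.32 pos [ 0.6962 -0.0061  0.0207] yaw 62.1 w 0.0231 gf 61.3 F [ 0.5 -0.2  6.1]
turn [0.01 0.03 0.02] shift now [-0.24 -0.15  0.09] shift after turn [-0.24 -0.15  0.09]
```

```bash

python3 -m pendant '[{"dx":0,"dy":0,"dz":-1,"rx":0,"ry":0,"rz":-1},{"dx":0,"dy":0,"dz":-1,"rx":0,"ry":0,"rz":-1},{"dx":0,"dy":0,"dz":-1,"rx":0,"ry":0,"rz":-1},{"dx":0,"dy":0,"dz":-1,"rx":0,"ry":0,"rz":-1},{"dx":0,"dy":0,"dz":-1,"rx":0,"ry":0,"rz":-1},{"dx":0,"dy":0,"dz":0,"rx":0,"ry":0,"rz":-1},{"dx":0,"dy":0,"dz":0,"rx":0,"ry":0,"rz":-1},{"dx":0,"dy":0,"dz":0,"rx":0,"ry":0,"rz":0}]' >/dev/null
python3 go.py 0.467 0.018 0.12 90
python3 -m pendant '[{"dx":1,"dy":0.1,"dz":0,"rx":0,"ry":0,"rz":0},{"dx":1,"dy":0.1,"dz":0,"rx":0,"ry":0,"rz":0},{"dx":1,"dy":0.1,"dz":0,"rx":0,"ry":0,"rz":0},{"dx":1,"dy":0.1,"dz":0,"rx":0,"ry":0,"rz":0},{"dx":1,"dy":0.1,"dz":0,"rx":0,"ry":0,"rz":0},{"dx":1,"dy":0.1,"dz":0,"rx":0,"ry":0,"rz":0},{"dx":1,"dy":0.1,"dz":0,"rx":0,"ry":0,"rz":0},{"dx":1,"dy":0.1,"dz":0,"rx":0,"ry":0,"rz":0},{"dx":1,"dy":0.1,"dz":0,"rx":0,"ry":0,"rz":0},{"dx":1,"dy":0.1,"dz":0,"rx":0,"ry":0,"rz":0}]' >/dev/null
python3 go.py 0.467 0.018 0.12 90
```

```text
t 5.98 pos [ 0.695  -0.0059  0.1197] yaw 90.2 w 0.0231 gf 60.5 F [ 0.5  0.4 -0.4]
turn [-0.    0.    0.04] shift now [11.4   1.23 -0.02] shift after turn [11.4   1.2  -0.02]
t 6.82 pos [0.4939 0.0139 0.1191] yaw 90.0 w 0.0232 gf 60.6 F [-0.2  0.2 -0.5]
turn [ 0.   -0.01 -0.01] shift now [ 1.34  0.2  -0.05] shift after turn [ 1.34  0.21 -0.05]
```

```bash

python3 -m pendant '[{"dx":0.7,"dy":0.1,"dz":0.5,"rx":0,"ry":0,"rz":0},{"dx":0.65,"dy":0.1,"dz":0.8,"rx":0,"ry":0,"rz":0},{"dx":0,"dy":0,"dz":1,"rx":0,"ry":0,"rz":0},{"dx":0,"dy":0,"dz":1,"rx":0,"ry":0,"rz":0},{"dx":0,"dy":0,"dz":0.8,"rx":0,"ry":0,"rz":0},{"dx":0,"dy":0,"dz":0.4,"rx":0,"ry":0,"rz":0},{"dx":0,"dy":0,"dz":0.2,"rx":0,"ry":0,"rz":0},{"dx":0,"dy":0,"dz":0.1,"rx":0,"ry":0,"rz":0},{"dx":0,"dy":0,"dz":0.05,"rx":0,"ry":0,"rz":0},{"dx":0,"dy":0,"dz":0,"rx":0,"ry":0,"rz":0}]' >/dev/null
python3 go.py 0.467 0.018 0.021 90
python3 -m pendant '[{"dx":0,"dy":0,"dz":0,"rx":0,"ry":0,"rz":0},{"dx":0,"dy":0,"dz":0,"rx":0,"ry":0,"rz":0},{"dx":0,"dy":0,"dz":0,"rx":0,"ry":0,"rz":0},{"dx":0,"dy":0,"dz":0,"rx":0,"ry":0,"rz":0}]' 0.5
python3 -m pendant '[{"dx":0,"dy":0,"dz":-0.5,"rx":0,"ry":0,"rz":0},{"dx":0,"dy":0,"dz":-1,"rx":0,"ry":0,"rz":0},{"dx":0,"dy":0,"dz":-1,"rx":0,"ry":0,"rz":0},{"dx":0,"dy":0,"dz":-1,"rx":0,"ry":0,"rz":0},{"dx":0,"dy":0,"dz":-1,"rx":0,"ry":0,"rz":0},{"dx":0,"dy":0,"dz":-1,"rx":0,"ry":0,"rz":0},{"dx":0,"dy":0,"dz":-1,"rx":0,"ry":0,"rz":0},{"dx":0,"dy":0,"dz":-1,"rx":0,"ry":0,"rz":0}]' >/dev/null
python3 go.py 0.613 -0.331 0.15 90
python3 - <<'E'
from h import *
c=r.camera_info("wrist");cv2.imwrite("pics/w2.png",r.capture("wrist")[:,:,::-1])
cv2.imwrite("pics/t2.png",r.capture("top")[:,:,::-1])
for p in [(.472,.018,.012)]: print(np.round(proj("wrist",p,c)))
E
```

```text
t 7.65 pos [0.469  0.0176 0.0228] yaw 90.0 w 0.0232 gf 60.6 F [1.9 0.8 0.7]
turn [-0.    0.03  0.01] shift now [0.1  0.02 0.09] shift after turn [0.1  0.02 0.09]
clock: 7.98
tool_pos: [0.4714, 0.0172, 0.0233]
eef_rot: [0.0, 3.134, -0.002]
force: [5.7, -0.2, 2.2]
width: 0.0428
grasp_force: 0.0
t 8.65 pos [0.4663 0.0183 0.1734] yaw 90.1 w 0.0429 gf 0.0 F [ 1.4 -0.3 -0.4]
turn [ 0.01 -0.04  0.03] shift now [ -7.3  -17.48   1.14] shift after turn [ -7.34 -17.47   1.17]
[278. 207.]
```

View pics/w2.png

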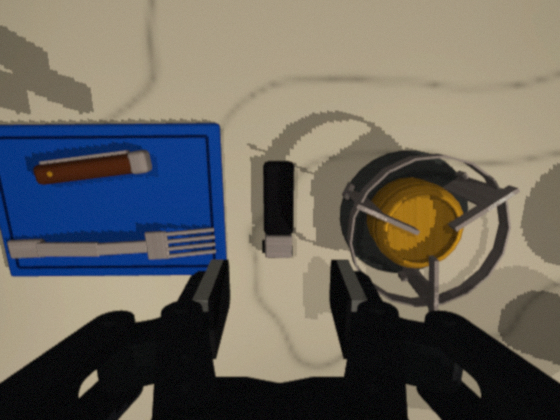

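Lighter now lies at (278,208), in the middle of the gap between board and stove, parallel to the board end. The salt tin is next.

```bash

python3 -m pendant '[{"dx":-0.41,"dy":-0.97,"dz":0,"rx":0,"ry":0,"rz":0},{"dx":-0.41,"dy":-0.97,"dz":0,"rx":0,"ry":0,"rz":0},{"dx":-0.41,"dy":-0.97,"dz":0,"rx":0,"ry":0,"rz":0},{"dx":-0.41,"dy":-0.97,"dz":0,"rx":0,"ry":0,"rz":0},{"dx":-0.41,"dy":-0.97,"dz":0,"rx":0,"ry":0,"rz":0},{"dx":-0.41,"dy":-0.97,"dz":0,"rx":0,"ry":0,"rz":0},{"dx":-0.41,"dy":-0.97,"dz":0,"rx":0,"ry":0,"rz":0},{"dx":-0.41,"dy":-0.97,"dz":0,"rx":0,"ry":0,"rz":0},{"dx":-0.41,"dy":-0.97,"dz":0,"rx":0,"ry":0,"rz":0},{"dx":-0.41,"dy":-0.97,"dz":0,"rx":0,"ry":0,"rz":0}]' 0 >/dev/null
python3 -m pendant '[{"dx":-0.41,"dy":-0.97,"dz":0,"rx":0,"ry":0,"rz":0},{"dx":-0.41,"dy":-0.97,"dz":0,"rx":0,"ry":0,"rz":0},{"dx":-0.41,"dy":-0.97,"dz":0,"rx":0,"ry":0,"rz":0},{"dx":-0.41,"dy":-0.97,"dz":0,"rx":0,"ry":0,"rz":0},{"dx":-0.41,"dy":-0.97,"dz":0,"rx":0,"ry":0,"rz":0},{"dx":-0.41,"dy":-0.97,"dz":0,"rx":0,"ry":0,"rz":0},{"dx":-0.41,"dy":-0.97,"dz":0,"rx":0,"ry":0,"rz":0},{"dx":-0.41,"dy":-0.97,"dz":0,"rx":0,"ry":0,"rz":0},{"dx":0,"dy":0,"dz":0,"rx":0,"ry":0,"rz":0}]' 0 >/dev/null
python3 go.py 0.613 -0.331 0.023 90
python3 - <<'E'
from h import *
c=r.camera_info("wrist");cv2.imwrite("pics/w3.png",r.capture("wrist")[:,:,::-1])
for p in [(.613,-.331,.038),(.513,-.36,.005),(.38,-.331,.003)]: print(np.round(proj("wrist",p,c)))
E
```

```text
t 10.33 pos [ 0.6166 -0.3346  0.1707] yaw 90.0 w 0.0853 gf 0.0 F [ 0.7 -0.4  0.1]
turn [-0.02 -0.   -0.01] shift now [0.18 0.19 7.39] shift after turn [0.18 0.18 7.39]
[284. 203.]
[245.  62.]
[ 284. -158.]
```

View pics/w3.png

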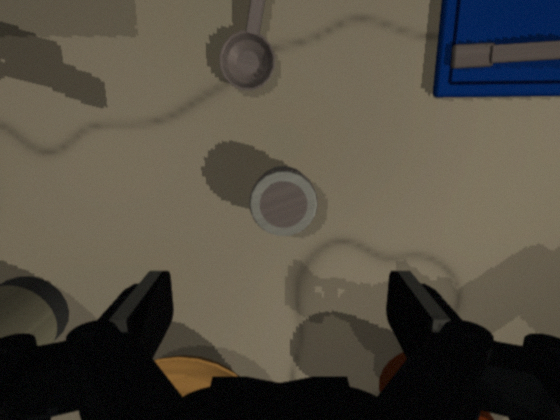

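The tin's lid sits at (284,202), as predicted (284,203). I'll grasp it and lift.

```bash

python3 -m pendant '[{"dx":0.18,"dy":0.18,"dz":0.5,"rx":0,"ry":0,"rz":0},{"dx":0,"dy":0,"dz":1,"rx":0,"ry":0,"rz":0},{"dx":0,"dy":0,"dz":1,"rx":0,"ry":0,"rz":0},{"dx":0,"dy":0,"dz":1,"rx":0,"ry":0,"rz":0},{"dx":0,"dy":0,"dz":1,"rx":0,"ry":0,"rz":0},{"dx":0,"dy":0,"dz":1,"rx":0,"ry":0,"rz":0},{"dx":0,"dy":0,"dz":1,"rx":0,"ry":0,"rz":0},{"dx":0,"dy":0,"dz":0.6,"rx":0,"ry":0,"rz":0},{"dx":0,"dy":0,"dz":0.3,"rx":0,"ry":0,"rz":0},{"dx":0,"dy":0,"dz":0,"rx":0,"ry":0,"rz":0}]' 0 >/dev/null; python3 go.py 0.613 -0.331 0.023 90
python3 -m pendant '[{"dx":0,"dy":0,"dz":0,"rx":0,"ry":0,"rz":0},{"dx":0,"dy":0,"dz":0,"rx":0,"ry":0,"rz":0},{"dx":0,"dy":0,"dz":0,"rx":0,"ry":0,"rz":0},{"dx":0,"dy":0,"dz":0,"rx":0,"ry":0,"rz":0},{"dx":0,"dy":0,"dz":0,"rx":0,"ry":0,"rz":0},{"dx":0,"dy":0,"dz":0,"rx":0,"ry":0,"rz":0},{"dx":0,"dy":0,"dz":0,"rx":0,"ry":0,"rz":0}]' 1 >/dev/null; python3 go.py 0.613 -0.331 0.023 90
python3 -m pendant '[{"dx":0,"dy":0,"dz":-0.5,"rx":0,"ry":0,"rz":0},{"dx":0,"dy":0,"dz":-1,"rx":0,"ry":0,"rz":0},{"dx":0,"dy":0,"dz":-1,"rx":0,"ry":0,"rz":0},{"dx":0,"dy":0,"dz":-1,"rx":0,"ry":0,"rz":0},{"dx":0,"dy":0,"dz":0,"rx":0,"ry":0,"rz":0}]' >/dev/null; python3 go.py 0.58 -0.123 0.024 90
```

```text
t 11.22 pos [ 0.6113 -0.326   0.0224] yaw 90.1 w 0.0854 gf 0.0 F [-0.2  0.5 -0.8]
turn [ 0.04 -0.05  0.03] shift now [-0.09 -0.25 -0.03] shift after turn [-0.09 -0.25 -0.03]
t 11.8 pos [ 0.6138 -0.3286  0.0264] yaw 90.1 w 0.0483 gf 61.7 F [-0.8 -0.6  6.5]
turn [-0.03  0.04  0.02] shift now [ 0.04 -0.12  0.17] shift after turn [ 0.04 -0.12  0.17]
t 12.22 pos [ 0.615  -0.3293  0.0993] yaw 90.1 w 0.048 gf 61.9 F [ 0.9  0.  -0.1]
turn [-0.07  0.1   0.02] shift now [ 1.76 10.34  3.7 ] shift after turn [ 1.75 10.32  3.76]
```

```bash

python3 -m pendant '[{"dx":0.18,"dy":1,"dz":0,"rx":0,"ry":0,"rz":0},{"dx":0.18,"dy":1,"dz":0,"rx":0,"ry":0,"rz":0},{"dx":0.18,"dy":1,"dz":0,"rx":0,"ry":0,"rz":0},{"dx":0.18,"dy":1,"dz":0,"rx":0,"ry":0,"rz":0},{"dx":0.18,"dy":1,"dz":0,"rx":0,"ry":0,"rz":0},{"dx":0.18,"dy":1,"dz":0,"rx":0,"ry":0,"rz":0},{"dx":0.18,"dy":1,"dz":0,"rx":0,"ry":0,"rz":0},{"dx":0.18,"dy":1,"dz":0,"rx":0,"ry":0,"rz":0},{"dx":0.18,"dy":1,"dz":0,"rx":0,"ry":0,"rz":0},{"dx":0.18,"dy":1,"dz":0,"rx":0,"ry":0,"rz":0}]' >/dev/null
python3 -m pendant '[{"dx":0,"dy":0.3,"dz":1,"rx":0,"ry":0,"rz":0},{"dx":0,"dy":0,"dz":1,"rx":0,"ry":0,"rz":0},{"dx":0,"dy":0,"dz":0.7,"rx":0,"ry":0,"rz":0},{"dx":0,"dy":0,"dz":0.4,"rx":0,"ry":0,"rz":0},{"dx":0,"dy":0,"dz":0.2,"rx":0,"ry":0,"rz":0},{"dx":0,"dy":0,"dz":0,"rx":0,"ry":0,"rz":0},{"dx":0,"dy":0,"dz":0,"rx":0,"ry":0,"rz":0}]' >/dev/null
python3 go.py 0.58 -0.123 0.026 90
```

```text
t 13.63 pos [ 0.5766 -0.1221  0.0285] yaw 90.1 w 0.0479 gf 62.1 F [-0.5  0.3 -0.1]
turn [-0.    0.01  0.02] shift now [-0.17 -0.05  0.13] shift after turn [-0.17 -0.05  0.13]
```

```bash

python3 -m pendant '[{"dx":-0.17,"dy":0,"dz":0.05,"rx":0,"ry":0,"rz":0},{"dx":0,"dy":0,"dz":0.05,"rx":0,"ry":0,"rz":0},{"dx":0,"dy":0,"dz":0.05,"rx":0,"ry":0,"rz":0},{"dx":0,"dy":0,"dz":0,"rx":0,"ry":0,"rz":0},{"dx":0,"dy":0,"dz":0,"rx":0,"ry":0,"rz":0}]' >/dev/null;python3 go.py 0.58 -0.123 0.026 90
python3 -m pendant '[{"dx":0,"dy":0,"dz":0,"rx":0,"ry":0,"rz":0},{"dx":0,"dy":0,"dz":0,"rx":0,"ry":0,"rz":0},{"dx":0,"dy":0,"dz":0,"rx":0,"ry":0,"rz":0},{"dx":0,"dy":0,"dz":0,"rx":0,"ry":0,"rz":0},{"dx":0,"dy":0,"dz":-0.5,"rx":0,"ry":0,"rz":0},{"dx":0,"dy":0,"dz":-1,"rx":0,"ry":0,"rz":0},{"dx":0,"dy":0,"dz":-1,"rx":0,"ry":0,"rz":0},{"dx":0,"dy":0,"dz":-1,"rx":0,"ry":0,"rz":0},{"dx":0,"dy":0,"dz":-1,"rx":0,"ry":0,"rz":0},{"dx":0,"dy":0,"dz":-1,"rx":0,"ry":0,"rz":0}]' 0.1 >/dev/null
python3 go.py 0.459 -0.348 0.15 77.5
```

```text
t 14.05 pos [ 0.5809 -0.1222  0.0264] yaw 90.1 w 0.0481 gf 62.5 F [1.7 0.7 4.3]
turn [-0.02  0.04  0.02] shift now [ 0.04 -0.04  0.02] shift after turn [ 0.04 -0.04  0.02]
t 14.88 pos [ 0.5795 -0.1217  0.1368] yaw 90.1 w 0.077 gf 0.0 F [1.2 0.2 0.1]
turn [ 0.   -0.    3.15] shift now [  6.04 -11.31  -0.66] shift after turn [  3.43 -12.35  -0.66]
```

```bash

python3 -m pendant '[{"dx":0,"dy":0,"dz":0,"rx":0,"ry":0,"rz":0.79},{"dx":0,"dy":0,"dz":0,"rx":0,"ry":0,"rz":0.79},{"dx":0,"dy":0,"dz":0,"rx":0,"ry":0,"rz":0.79},{"dx":0,"dy":0,"dz":0,"rx":0,"ry":0,"rz":0.78},{"dx":0.26,"dy":-0.95,"dz":0,"rx":0,"ry":0,"rz":0},{"dx":0.26,"dy":-0.95,"dz":0,"rx":0,"ry":0,"rz":0},{"dx":0.26,"dy":-0.95,"dz":0,"rx":0,"ry":0,"rz":0},{"dx":0.26,"dy":-0.95,"dz":0,"rx":0,"ry":0,"rz":0},{"dx":0.26,"dy":-0.95,"dz":0,"rx":0,"ry":0,"rz":0},{"dx":0.26,"dy":-0.95,"dz":0,"rx":0,"ry":0,"rz":0}]' 0.4 >/dev/null
python3 -m pendant '[{"dx":0.26,"dy":-0.95,"dz":0,"rx":0,"ry":0,"rz":0},{"dx":0.26,"dy":-0.95,"dz":0,"rx":0,"ry":0,"rz":0},{"dx":0.26,"dy":-0.95,"dz":0,"rx":0,"ry":0,"rz":0},{"dx":0.26,"dy":-0.95,"dz":0,"rx":0,"ry":0,"rz":0},{"dx":0.26,"dy":-0.95,"dz":0,"rx":0,"ry":0,"rz":0},{"dx":0.26,"dy":-0.95,"dz":0,"rx":0,"ry":0,"rz":0},{"dx":0.26,"dy":-0.95,"dz":0,"rx":0,"ry":0,"rz":0},{"dx":0,"dy":0,"dz":0,"rx":0,"ry":0,"rz":0},{"dx":0,"dy":0,"dz":0,"rx":0,"ry":0,"rz":0}]' 0.4 >/dev/null
python3 go.py 0.459 -0.348 0.023 77.7
python3 - <<'E'
from h import *
c=r.camera_info("wrist");cv2.imwrite("pics/w4.png",r.capture("wrist")[:,:,::-1])
for p in [(.4593,-.348,.013),(.513,-.36,.005),(.38,-.331,.003)]: print(np.round(proj("wrist",p,c)))
E
```

```text
t 16.47 pos [ 0.4598 -0.3489  0.1358] yaw 77.4 w 0.0511 gf 0.0 F [ 0.3 -0.4 -0.1]
turn [ 0.    0.01 -0.08] shift now [0.05 0.04 5.64] shift after turn [0.05 0.04 5.64]
[280. 211.]
[280. 277.]
[279.  90.]
```

View pics/w4.png

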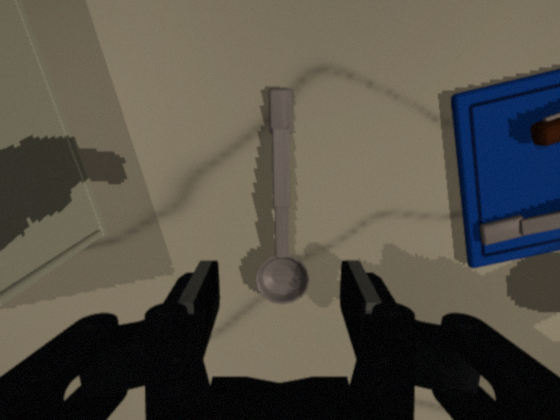

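The bowl is at (282,279), the handle end at (281,92) and the pinch point near (281,211). Everything is aligned, so I'll descend and pinch.

```bash

python3 -m pendant '[{"dx":0,"dy":0,"dz":1,"rx":0,"ry":0,"rz":0},{"dx":0,"dy":0,"dz":1,"rx":0,"ry":0,"rz":0},{"dx":0,"dy":0,"dz":1,"rx":0,"ry":0,"rz":0},{"dx":0,"dy":0,"dz":1,"rx":0,"ry":0,"rz":0},{"dx":0,"dy":0,"dz":0.8,"rx":0,"ry":0,"rz":0},{"dx":0,"dy":0,"dz":0.5,"rx":0,"ry":0,"rz":0},{"dx":0,"dy":0,"dz":0.3,"rx":0,"ry":0,"rz":0},{"dx":0,"dy":0,"dz":0,"rx":0,"ry":0,"rz":0}]' 0.4 >/dev/null; python3 go.py 0.459 -0.348 0.023 77.7
python3 -m pendant '[{"dx":0,"dy":0,"dz":0,"rx":0,"ry":0,"rz":0},{"dx":0,"dy":0,"dz":0,"rx":0,"ry":0,"rz":0},{"dx":0,"dy":0,"dz":0,"rx":0,"ry":0,"rz":0},{"dx":0,"dy":0,"dz":0,"rx":0,"ry":0,"rz":0},{"dx":0,"dy":0,"dz":0,"rx":0,"ry":0,"rz":0},{"dx":0,"dy":0,"dz":0,"rx":0,"ry":0,"rz":0},{"dx":0,"dy":0,"dz":0,"rx":0,"ry":0,"rz":0}]' 1 >/dev/null; python3 go.py 0.459 -0.348 0.023 77.7
```

```text
t 17.18 pos [ 0.4602 -0.3471  0.0224] yaw 77.5 w 0.0512 gf 0.0 F [ 0.6  0.2 -0.4]
turn [ 0.02 -0.03 -0.04] shift now [ 0.05 -0.06 -0.03] shift after turn [ 0.05 -0.06 -0.03]
t 17.77 pos [ 0.4608 -0.3487  0.0244] yaw 77.5 w 0.0078 gf 58.9 F [0.7 0.5 5.6]
turn [-0.01  0.02 -0.05] shift now [0.09 0.02 0.07] shift after turn [0.09 0.02 0.07]
```

```bash

python3 -m pendant '[{"dx":0,"dy":0,"dz":-0.5,"rx":0,"ry":0,"rz":0},{"dx":0,"dy":0,"dz":-1,"rx":0,"ry":0,"rz":0},{"dx":0,"dy":0,"dz":-1,"rx":0,"ry":0,"rz":-0.77},{"dx":0,"dy":0,"dz":-0.5,"rx":0,"ry":0,"rz":-0.77},{"dx":0,"dy":0,"dz":0,"rx":0,"ry":0,"rz":-0.77},{"dx":0,"dy":0,"dz":0,"rx":0,"ry":0,"rz":-0.77},{"dx":0,"dy":0,"dz":0,"rx":0,"ry":0,"rz":0}]' >/dev/null; python3 go.py 0.473 -0.264 0.0245 90
python3 - <<'E'
from h import *
cv2.imwrite("pics/w5.png",r.capture("wrist")[:,:,::-1])
E
```

```text
t 18.35 pos [ 0.4602 -0.3483  0.0841] yaw 89.9 w 0.008 gf 58.9 F [-0.2 -0.6  1. ]
turn [-0.01  0.01 -0.04] shift now [-0.63  4.22  2.98] shift after turn [-0.64  4.22  2.98]
```

View pics/w5.png

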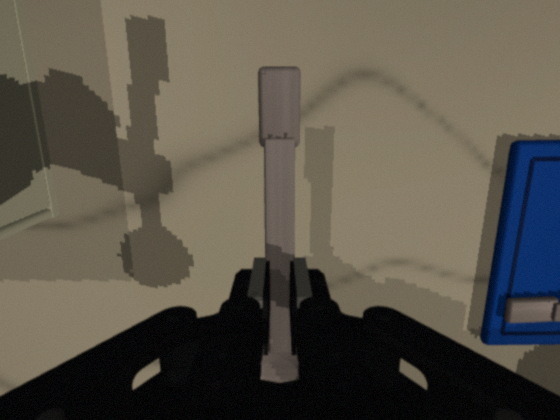

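The spoon is held upright in the picture at col 280, aligned with the tool. Placing it now.

```bash

python3 -m pendant '[{"dx":-0.13,"dy":0.85,"dz":0,"rx":0,"ry":0,"rz":0},{"dx":-0.13,"dy":0.85,"dz":0,"rx":0,"ry":0,"rz":0},{"dx":-0.13,"dy":0.85,"dz":0,"rx":0,"ry":0,"rz":0},{"dx":-0.13,"dy":0.85,"dz":0,"rx":0,"ry":0,"rz":0},{"dx":-0.11,"dy":0.82,"dz":0.5,"rx":0,"ry":0,"rz":0},{"dx":0,"dy":0,"dz":1,"rx":0,"ry":0,"rz":0},{"dx":0,"dy":0,"dz":0.8,"rx":0,"ry":0,"rz":0},{"dx":0,"dy":0,"dz":0.4,"rx":0,"ry":0,"rz":0},{"dx":0,"dy":0,"dz":0.2,"rx":0,"ry":0,"rz":0},{"dx":0,"dy":0,"dz":0,"rx":0,"ry":0,"rz":0}]' >/dev/null; python3 go.py 0.473 -0.264 0.0245 90
python3 -m pendant '[{"dx":0,"dy":0,"dz":0,"rx":0,"ry":0,"rz":0},{"dx":0,"dy":0,"dz":0,"rx":0,"ry":0,"rz":0}]' >/dev/null; python3 go.py 0.473 -0.264 0.0245 90
```

```text
t 19.23 pos [ 0.4727 -0.2625  0.025 ] yaw 89.8 w 0.0082 gf 59.0 F [-0.6 -0.1 -0.2]
turn [ 0.02 -0.02 -0.04] shift now [-0.01 -0.08  0.03] shift after turn [-0.01 -0.08  0.03]
t 19.4 pos [ 0.4734 -0.2639  0.0257] yaw 89.8 w 0.0081 gf 59.0 F [ 0.1 -1.  -0.5]
turn [-0.01  0.01 -0.05] shift now [ 0.02 -0.    0.06] shift after turn [ 0.02 -0.    0.06]
```

```bash

python3 -m pendant '[{"dx":0,"dy":0,"dz":0.07,"rx":0,"ry":0,"rz":0},{"dx":0,"dy":0,"dz":0,"rx":0,"ry":0,"rz":0},{"dx":0,"dy":0,"dz":0,"rx":0,"ry":0,"rz":0}]' >/dev/null; python3 go.py 0.473 -0.264 0.0245 90
python3 -m pendant '[{"dx":0,"dy":0,"dz":0,"rx":0,"ry":0,"rz":0},{"dx":0,"dy":0,"dz":0,"rx":0,"ry":0,"rz":0},{"dx":0,"dy":0,"dz":0,"rx":0,"ry":0,"rz":0},{"dx":0,"dy":0,"dz":-0.3,"rx":0,"ry":0,"rz":0},{"dx":0,"dy":0,"dz":-0.7,"rx":0,"ry":0,"rz":0},{"dx":0,"dy":0,"dz":-1,"rx":0,"ry":0,"rz":0},{"dx":0,"dy":0,"dz":-1,"rx":0,"ry":0,"rz":0},{"dx":0,"dy":0,"dz":-1,"rx":0,"ry":0,"rz":0},{"dx":0,"dy":0,"dz":-1,"rx":0,"ry":0,"rz":0},{"dx":0,"dy":0,"dz":-1,"rx":0,"ry":0,"rz":0}]' 0.55 >/dev/null
python3 -m pendant '[{"dx":0,"dy":0,"dz":-1,"rx":0,"ry":0,"rz":0},{"dx":0,"dy":0,"dz":-1,"rx":0,"ry":0,"rz":0},{"dx":0,"dy":0,"dz":-1,"rx":0,"ry":0,"rz":0},{"dx":0,"dy":0,"dz":0,"rx":0,"ry":0,"rz":0}]' 0.55 >/dev/null
python3 - <<'E'
from h import *
c=r.camera_info("wrist");cv2.imwrite("pics/w6.png",r.capture("wrist")[:,:,::-1])
for p in [(.528,-.264,.005),(.391,-.264,.003),(.58,-.123,.038)]: print(np.round(proj("wrist",p,c)))
E
python3 go.py 0.426 0.3685 0.2 90
```

```text
t 19.65 pos [ 0.4735 -0.2642  0.0244] yaw 89.8 w 0.0081 gf 59.4 F [0.6 1.  3.7]
turn [-0.01  0.02 -0.05] shift now [ 0.03  0.01 -0.  ] shift after turn [ 0.03  0.01 -0.  ]
[282. 242.]
[281.  91.]
[437. 308.]
t 20.87 pos [ 0.4741 -0.2647  0.2062] yaw 89.8 w 0.0385 gf 0.0 F [ 0.2  0.5 -0.4]
turn [-0.05  0.06 -0.05] shift now [ 2.51 31.65  0.19] shift after turn [ 2.4  31.66  0.31]
```

View pics/w6.png

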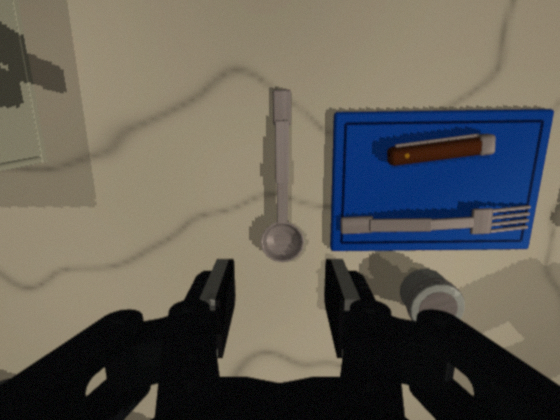

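The spoon bowl is at (283,242) with about 27 mm clear to the board, parallel to its end. The tin stands at (435,304) behind the board. On to the pot.

```bash

python3 -m pendant '[{"dx":0.08,"dy":1,"dz":0,"rx":0,"ry":0,"rz":0},{"dx":0.08,"dy":1,"dz":0,"rx":0,"ry":0,"rz":0},{"dx":0.08,"dy":1,"dz":0,"rx":0,"ry":0,"rz":0},{"dx":0.08,"dy":1,"dz":0,"rx":0,"ry":0,"rz":0},{"dx":0.08,"dy":1,"dz":0,"rx":0,"ry":0,"rz":0},{"dx":0.08,"dy":1,"dz":0,"rx":0,"ry":0,"rz":0},{"dx":0.08,"dy":1,"dz":0,"rx":0,"ry":0,"rz":0},{"dx":0.08,"dy":1,"dz":0,"rx":0,"ry":0,"rz":0},{"dx":0.08,"dy":1,"dz":0,"rx":0,"ry":0,"rz":0},{"dx":0.08,"dy":1,"dz":0,"rx":0,"ry":0,"rz":0}]' 0.4 >/dev/null
python3 -m pendant '[{"dx":0.08,"dy":1,"dz":0,"rx":0,"ry":0,"rz":0},{"dx":0.08,"dy":1,"dz":0,"rx":0,"ry":0,"rz":0},{"dx":0.08,"dy":1,"dz":0,"rx":0,"ry":0,"rz":0},{"dx":0.08,"dy":1,"dz":0,"rx":0,"ry":0,"rz":0},{"dx":0.08,"dy":1,"dz":0,"rx":0,"ry":0,"rz":0},{"dx":0.08,"dy":1,"dz":0,"rx":0,"ry":0,"rz":0},{"dx":0.08,"dy":1,"dz":0,"rx":0,"ry":0,"rz":0},{"dx":0.08,"dy":1,"dz":0,"rx":0,"ry":0,"rz":0},{"dx":0.08,"dy":1,"dz":0,"rx":0,"ry":0,"rz":0},{"dx":0.08,"dy":1,"dz":0,"rx":0,"ry":0,"rz":0}]' 0.4 >/dev/null
python3 -m pendant '[{"dx":0.08,"dy":1,"dz":0,"rx":0,"ry":0,"rz":0},{"dx":0.08,"dy":1,"dz":0,"rx":0,"ry":0,"rz":0},{"dx":0.08,"dy":1,"dz":0,"rx":0,"ry":0,"rz":0},{"dx":0.08,"dy":1,"dz":0,"rx":0,"ry":0,"rz":0},{"dx":0.08,"dy":1,"dz":0,"rx":0,"ry":0,"rz":0},{"dx":0.08,"dy":1,"dz":0,"rx":0,"ry":0,"rz":0},{"dx":0.08,"dy":1,"dz":0,"rx":0,"ry":0,"rz":0},{"dx":0.08,"dy":1,"dz":0,"rx":0,"ry":0,"rz":0},{"dx":0.08,"dy":1,"dz":0,"rx":0,"ry":0,"rz":0},{"dx":0.08,"dy":1,"dz":0,"rx":0,"ry":0,"rz":0}]' 0.4 >/dev/null
python3 go.py 0.426 0.3685 0.2 90
```

```text
t 23.37 pos [0.426  0.3368 0.2025] yaw 89.8 w 0.0509 gf 0.0 F [0.4 0.4 0.1]
turn [-0.02 -0.04 -0.05] shift now [0.   1.59 0.12] shift after turn [-0.    1.59  0.13]
```

```bash

python3 -m pendant '[{"dx":0,"dy":0.8,"dz":0,"rx":0,"ry":0,"rz":0},{"dx":0,"dy":0.8,"dz":0,"rx":0,"ry":0,"rz":0},{"dx":0,"dy":0,"dz":0,"rx":0,"ry":0,"rz":0},{"dx":0,"dy":0,"dz":0,"rx":0,"ry":0,"rz":0}]' 0.4 >/dev/null
python3 - <<'E'
from h import *
c=r.camera_info("wrist");im=r.capture("wrist")[:,:,::-1].copy();cv2.imwrite("pics/w7.png",im)
for p in [(.426,.3685,.062),(.516,.367,.08)]: print(np.round(proj("wrist",p,c)))
np.savez("w7c.npz",K=c["intrinsics"],T=c["world_to_cam"])
E
python3 go.py 0.426 0.3685 0.048 90
```

```text
[280. 206.]
[278. 324.]
t 23.75 pos [0.4263 0.3676 0.2028] yaw 89.8 w 0.0514 gf 0.0 F [-0.4 -0.6 -0.7]
turn [-0.03 -0.03 -0.04] shift now [-0.    0.06  7.74] shift after turn [0.02 0.05 7.74]
```

View pics/w7.png

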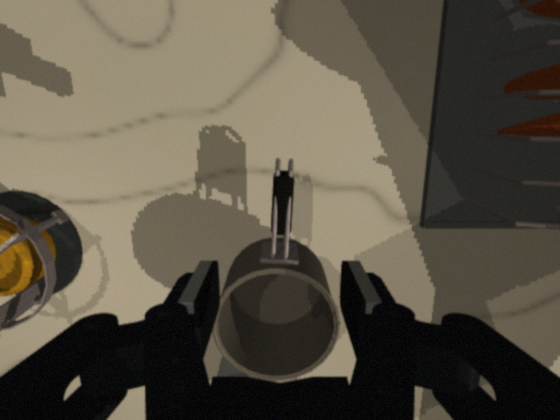

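The sleeve shows at (283,203) against a predicted (280,206), and the rim centre at (278,320). So the sleeve lies 2 mm further left and the handle is turned about 2°. I'll correct for that and grasp.

```bash

python3 -m pendant '[{"dx":0,"dy":0.13,"dz":0.5,"rx":0,"ry":0,"rz":0.5},{"dx":0,"dy":0,"dz":1,"rx":0,"ry":0,"rz":0},{"dx":0,"dy":0,"dz":1,"rx":0,"ry":0,"rz":0},{"dx":0,"dy":0,"dz":1,"rx":0,"ry":0,"rz":0},{"dx":0,"dy":0,"dz":1,"rx":0,"ry":0,"rz":0},{"dx":0,"dy":0,"dz":1,"rx":0,"ry":0,"rz":0},{"dx":0,"dy":0,"dz":1,"rx":0,"ry":0,"rz":0},{"dx":0,"dy":0,"dz":0.8,"rx":0,"ry":0,"rz":0},{"dx":0,"dy":0,"dz":0.4,"rx":0,"ry":0,"rz":0},{"dx":0,"dy":0,"dz":0,"rx":0,"ry":0,"rz":0}]' 0.4 >/dev/null;python3 go.py 0.426 0.3705 0.048 88
python3 -m pendant '[{"dx":0,"dy":0,"dz":0,"rx":0,"ry":0,"rz":0},{"dx":0,"dy":0,"dz":0,"rx":0,"ry":0,"rz":0},{"dx":0,"dy":0,"dz":0,"rx":0,"ry":0,"rz":0},{"dx":0,"dy":0,"dz":0,"rx":0,"ry":0,"rz":0},{"dx":0,"dy":0,"dz":0,"rx":0,"ry":0,"rz":0},{"dx":0,"dy":0,"dz":0,"rx":0,"ry":0,"rz":0},{"dx":0,"dy":0,"dz":0,"rx":0,"ry":0,"rz":0}]' 1 >/dev/null;python3 go.py 0.426 0.3705 0.048 88
python3 - <<'E'
from h import *
cv2.imwrite("pics/top8.png",r.capture("top")[:,:,::-1])
E
python3 -m pendant '[{"dx":0,"dy":0,"dz":-0.3,"rx":0,"ry":0,"rz":0},{"dx":0,"dy":0,"dz":-0.7,"rx":0,"ry":0,"rz":0},{"dx":0,"dy":0,"dz":-1,"rx":0,"ry":0,"rz":0},{"dx":0,"dy":0,"dz":-1,"rx":0,"ry":0,"rz":0},{"dx":0,"dy":0,"dz":-1,"rx":0,"ry":0,"rz":0},{"dx":0,"dy":0,"dz":-1,"rx":0,"ry":0,"rz":0},{"dx":0,"dy":0,"dz":0,"rx":0,"ry":0,"rz":0}]' >/dev/null;python3 go.py 0.390 0.126 0.148 88
```

```text
t 24.58 pos [0.426  0.3692 0.048 ] yaw 87.7 w 0.0514 gf 0.0 F [-0.1 -0.5  0.2]
turn [-0.04 -0.06 -0.06] shift now [0.   0.07 0.  ] shift after turn [0.   0.07 0.  ]
t 25.17 pos [0.4278 0.3712 0.051 ] yaw 87.8 w 0.0152 gf 60.2 F [-1.  -1.2  6.8]
turn [ 0.01  0.03 -0.04] shift now [ 0.09 -0.04  0.15] shift after turn [ 0.09 -0.04  0.15]
t 25.8 pos [0.4287 0.3721 0.1534] yaw 87.8 w 0.0152 gf 59.1 F [ 2.  -0.2 -0.6]
turn [ 0.05  0.08 -0.04] shift now [  1.47 -12.37   0.21] shift after turn [  1.51 -12.37   0.27]
```

```bash

python3 -m pendant '[{"dx":0.12,"dy":-1,"dz":0,"rx":0,"ry":0,"rz":0},{"dx":0.12,"dy":-1,"dz":0,"rx":0,"ry":0,"rz":0},{"dx":0.12,"dy":-1,"dz":0,"rx":0,"ry":0,"rz":0},{"dx":0.12,"dy":-1,"dz":0,"rx":0,"ry":0,"rz":0},{"dx":0.12,"dy":-1,"dz":0,"rx":0,"ry":0,"rz":0},{"dx":0.12,"dy":-1,"dz":0,"rx":0,"ry":0,"rz":0},{"dx":0.12,"dy":-1,"dz":0,"rx":0,"ry":0,"rz":0},{"dx":0.12,"dy":-1,"dz":0,"rx":0,"ry":0,"rz":0},{"dx":0.12,"dy":-1,"dz":0,"rx":0,"ry":0,"rz":0},{"dx":0.12,"dy":-1,"dz":0,"rx":0,"ry":0,"rz":0}]' >/dev/null
python3 -m pendant '[{"dx":0.1,"dy":-1,"dz":0,"rx":0,"ry":0,"rz":0},{"dx":0.1,"dy":-0.8,"dz":0,"rx":0,"ry":0,"rz":0},{"dx":0,"dy":-0.4,"dz":0,"rx":0,"ry":0,"rz":0},{"dx":0,"dy":0,"dz":0,"rx":0,"ry":0,"rz":0},{"dx":0,"dy":0,"dz":0,"rx":0,"ry":0,"rz":0},{"dx":0,"dy":0,"dz":0,"rx":0,"ry":0,"rz":0}]' >/dev/null
python3 go.py 0.3915 0.128 0.121 87.8
python3 - <<'E'
from h import *
# stove's yellow cup in the earlier wrist-free top view, pot rim prediction
for n in("top","side"): cv2.imwrite(f"pics/{n}9.png",r.capture(n)[:,:,::-1])
E
```

```text
t 27.13 pos [0.3901 0.1286 0.1497] yaw 87.8 w 0.0152 gf 59.3 F [-1.  -0.1 -1.4]
turn [0.   0.   0.01] shift now [-0.07 -0.03  1.44] shift after turn [-0.07 -0.03  1.44]
```

```bash

python3 -m pendant '[{"dx":-0.07,"dy":-0.03,"dz":0.5,"rx":0,"ry":0,"rz":0},{"dx":0,"dy":0,"dz":0.4,"rx":0,"ry":0,"rz":0},{"dx":0,"dy":0,"dz":0.2,"rx":0,"ry":0,"rz":0},{"dx":0,"dy":0,"dz":0.1,"rx":0,"ry":0,"rz":0},{"dx":0,"dy":0,"dz":0,"rx":0,"ry":0,"rz":0},{"dx":0,"dy":0,"dz":0,"rx":0,"ry":0,"rz":0}]' >/dev/null; python3 go.py 0.3915 0.128 0.121 87.8
python3 -m pendant '[{"dx":0,"dy":0,"dz":0.1,"rx":0,"ry":0,"rz":0},{"dx":0,"dy":0,"dz":0,"rx":0,"ry":0,"rz":0},{"dx":0,"dy":0,"dz":0,"rx":0,"ry":0,"rz":0}]' >/dev/null; python3 go.py 0.3915 0.128 0.121 87.8
python3 -m pendant '[{"dx":0,"dy":0,"dz":0.1,"rx":0,"ry":0,"rz":0},{"dx":0,"dy":0,"dz":0,"rx":0,"ry":0,"rz":0},{"dx":0,"dy":0,"dz":0,"rx":0,"ry":0,"rz":0}]' >/dev/null; python3 go.py 0.3915 0.128 0.121 87.8
```

```text
t 27.73 pos [0.3912 0.1276 0.1258] yaw 87.8 w 0.0149 gf 59.2 F [-0.5 -0.2 -1.4]
turn [-0.   -0.01  0.01] shift now [-0.01  0.02  0.24] shift after turn [-0.01  0.02  0.24]
t 27.98 pos [0.3913 0.1274 0.124 ] yaw 87.8 w 0.0154 gf 59.2 F [-0.6  0.8 -1.4]
turn [0. 0. 0.] shift now [-0.01  0.03  0.15] shift after turn [-0.01  0.03  0.15]
t 28.23 pos [0.3912 0.1274 0.1219] yaw 87.8 w 0.0154 gf 59.2 F [-0.1 -1.  -1.9]
turn [-0. -0.  0.] shift now [-0.01  0.03  0.04] shift after turn [-0.01  0.03  0.04]
```

```bash

python3 -m pendant '[{"dx":0,"dy":0,"dz":0.06,"rx":0,"ry":0,"rz":0},{"dx":0,"dy":0,"dz":0,"rx":0,"ry":0,"rz":0},{"dx":0,"dy":0,"dz":0,"rx":0,"ry":0,"rz":0}]' >/dev/null; python3 go.py 0.3915 0.128 0.121 87.8
python3 -m pendant '[{"dx":0,"dy":0,"dz":0.06,"rx":0,"ry":0,"rz":0},{"dx":0,"dy":0,"dz":0,"rx":0,"ry":0,"rz":0},{"dx":0,"dy":0,"dz":0,"rx":0,"ry":0,"rz":0}]' >/dev/null; python3 go.py 0.3915 0.128 0.121 87.8
```

```text
t 28.48 pos [0.3912 0.1275 0.121 ] yaw 87.8 w 0.0151 gf 60.2 F [-1.9 -0.9  3.2]
turn [-0.    0.01  0.  ] shift now [-0.01  0.03  0.  ] shift after turn [-0.01  0.03  0.  ]
t 28.73 pos [0.3909 0.1274 0.1202] yaw 87.8 w 0.015 gf 61.0 F [-3.9 -1.7 10.2]
turn [-0.    0.   -0.01] shift now [-0.03  0.03 -0.04] shift after turn [-0.03  0.03 -0.04]
```

```bash

python3 -m pendant '[{"dx":0,"dy":0,"dz":-0.06,"rx":0,"ry":0,"rz":0},{"dx":0,"dy":0,"dz":0,"rx":0,"ry":0,"rz":0}]' >/dev/null
python3 -m pendant '[{"dx":0,"dy":0,"dz":0,"rx":0,"ry":0,"rz":0},{"dx":0,"dy":0,"dz":0,"rx":0,"ry":0,"rz":0},{"dx":0,"dy":0,"dz":0,"rx":0,"ry":0,"rz":0},{"dx":0,"dy":0,"dz":0,"rx":0,"ry":0,"rz":0},{"dx":0,"dy":0,"dz":-0.3,"rx":0,"ry":0,"rz":0},{"dx":0,"dy":0,"dz":-0.7,"rx":0,"ry":0,"rz":0},{"dx":0,"dy":0,"dz":-1,"rx":0,"ry":0,"rz":0},{"dx":0,"dy":0,"dz":-1,"rx":0,"ry":0,"rz":0},{"dx":0,"dy":0,"dz":-1,"rx":0,"ry":0,"rz":0},{"dx":0,"dy":0,"dz":-1,"rx":0,"ry":0,"rz":0}]' 0.4 >/dev/null
python3 -m pendant '[{"dx":-0.3,"dy":1,"dz":-0.5,"rx":0,"ry":0,"rz":0},{"dx":-0.3,"dy":1,"dz":-0.5,"rx":0,"ry":0,"rz":0},{"dx":-0.3,"dy":1,"dz":0,"rx":0,"ry":0,"rz":0},{"dx":-0.3,"dy":1,"dz":0,"rx":0,"ry":0,"rz":0},{"dx":-0.3,"dy":1,"dz":0,"rx":0,"ry":0,"rz":0},{"dx":-0.3,"dy":1,"dz":0,"rx":0,"ry":0,"rz":0},{"dx":0,"dy":1,"dz":0,"rx":0,"ry":0,"rz":0},{"dx":0,"dy":1,"dz":0,"rx":0,"ry":0,"rz":0},{"dx":0,"dy":1,"dz":0,"rx":0,"ry":0,"rz":0},{"dx":0,"dy":1,"dz":0,"rx":0,"ry":0,"rz":0}]' >/dev/null
python3 -m pendant '[{"dx":0,"dy":1,"dz":0,"rx":0,"ry":0,"rz":0},{"dx":0,"dy":1,"dz":0,"rx":0,"ry":0,"rz":0},{"dx":0,"dy":1,"dz":0,"rx":0,"ry":0,"rz":0},{"dx":0,"dy":1,"dz":0,"rx":0,"ry":0,"rz":0},{"dx":0,"dy":0,"dz":0,"rx":0,"ry":0,"rz":0}]' >/dev/null
python3 go.py 0.3915 0.128 0.121 87.8
python3 - <<'E'
from h import *
t=r.capture("top")[:,:,::-1]; s=r.capture("side")[:,:,::-1]
a=lambda im,x,y,w,h:cv2.convertScaleAbs(cv2.resize(im[y:y+h,x:x+w],(800,300),interpolation=cv2.INTER_CUBIC),alpha=1.3,beta=15)
cv2.imwrite("pics/fin.png",np.vstack([a(t,180,160,280,140)[:,:,:],cv2.convertScaleAbs(np.hstack([cv2.resize(s[110:250,180:320],(300,300)),cv2.resize(s[200:410,180:530],(500,300))]),alpha=1.2)]))
for n,p in [("pot rim",(.48,.124,.15)),("bowl",(.528,-.264,.005)),("spoon end",(.391,-.264,.003)),("tin",(.58,-.123,.038)),("lighter",(.472,.018,.012))]:
    u=proj("top",p);v=proj("side",p); print(n,np.round([(u[0]-179.5)*800/280,(u[1]-159.5)*300/140]),"side",np.round([(v[0]-180)*300/140,300+(v[1]-110)*300/140]),np.round([300+(v[0]-180)*500/350,300+(v[1]-200)*300/210]))
E
```

```text
t 30.98 pos [0.4381 0.409  0.2411] yaw 88.0 w 0.0512 gf 0.0 F [-0.   0.4  0.1]
turn [0.04 0.02 0.04] shift now [  1.83 -14.14   5.97] shift after turn [  1.79 -14.13   6.01]
pot rim [156. 181.] side [110. 366.] [374. 216.]
bowl [603. 145.] side [306. 782.] [504. 493.]
spoon end [606. 260.] side [127. 834.] [385. 528.]
tin [451.  99.] side [302. 608.] [501. 376.]
lighter [291. 191.] side [136. 551.] [391. 338.]
```

View pics/fin.png

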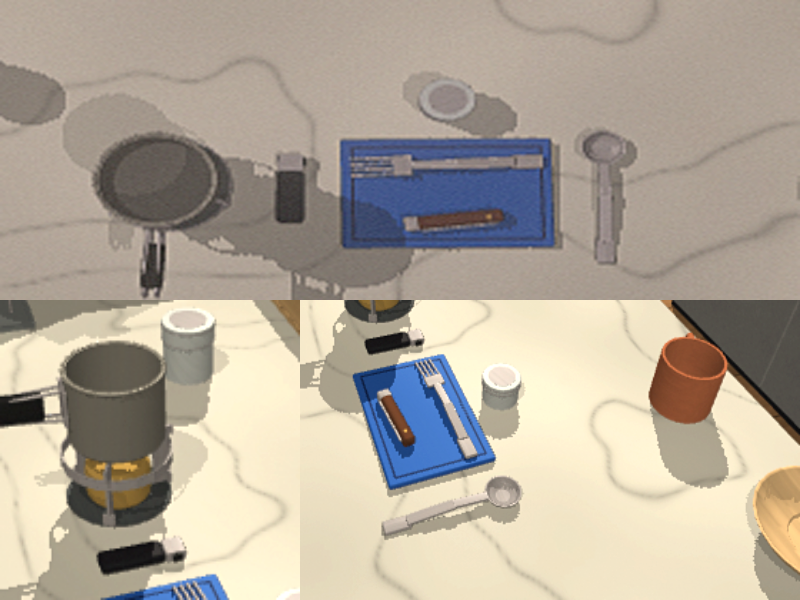

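The final picture agrees with the predictions. The pot rim centre is at (156,181) against a predicted (156,181). The lighter (291,188), tin (447,100) and spoon bowl (604,148) are in place, and the fork, knife and tea tin look undisturbed. Handing in.

```bash
python3 -c "
from bench import r
print(r.close_job())"
```

```text
the job is handed in; nothing more can be done
None
```

The lighter, pot, salt tin and spoon are all in their places, and the job was handed in at about 31 s of the 144 s allowed; the hand-in returned no verdict, but the last pictures showed every placing where intended.

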